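# Push the used tin off the ledge into the recycling chute

### The job

Two things stand on the raised wooden ledge of the recycling station: a used food tin and a jar of honey. Push the tin along the ledge and over its edge, without lifting it, so that it drops into the steel chute below, and leave the honey jar standing where it is.

Things in the scene. Friction and masses are not known exactly. Their poses are not given: they have to be found in the camera images.
- station: Fixed recycling station: a flat wooden ledge with a steel chute along its left side. Origin on the worktop (z = 0) below the middle of the ledge's drop-off edge. y is level, from the ledge straight out over the chute (the way to push), within 0.3 rad of the robot's left; x runs along the edge, away from the robot. Ledge: x -100 to 100 mm, y -160 to 0, top 100 mm up, no rim.
- chute_mouth (a point): Centre of the chute's open mouth, at its rim, 94 mm above the worktop (6 mm below the ledge's top) and 67 mm out from the ledge's edge. The mouth is 188 mm along the edge and 129 mm across inside 4 mm steel walls; its floor slopes down away from the ledge, from about 45 mm to 4 mm above the worktop. Axes as the station's.
- tin_mid (a point): Centre (half-way up) of the used food tin: a squat metal can, paper label, bare metal top, 58 mm in diameter, 72 mm tall, 0.07 to 0.14 kg, loose. Starts upright on the ledge, centre 136 mm above the worktop and 45 to 85 mm back from the edge, about 46 mm to the near or far side of the ledge's middle. Slides upright when pushed at or below half its height.
- honey_jar_mid (a point): Centre (half-way up) of the honey jar: glass with a dark screw lid, 63 mm in diameter, 94 mm tall, loose. It stands on the same ledge beside the tin, 90 to 100 mm from it (centre to centre), on the other side of the ledge's middle. It must stay standing where it is.
There are look-alikes about, which are no part of the job. What is shaped like the part that bears tin_mid but green or turquoise is not meant.

How it is judged (in metres and radians):
At the end, for the whole second after the job is handed in: The tin lies at rest inside the chute: its centre within the chute's walls and less than 85 mm above the worktop (at least 15 mm below the ledge's top). The honey jar stands upright (within 10 degrees) within 20 mm of where it began (y of tin_mid in the frame of station between 0.004 and 0.131 m and x of tin_mid in the frame of station between -0.094 and 0.094 m and height (world z) of tin_mid below 0.085 m and linear speed of tin below 0.03 m/s and distance of honey_jar_mid from where it was at the start of the episode below 0.02 m and angle between honey_jar_mid's own z axis and vertical below 0.17 rad); the robot touches nothing.
It fails at once if the tin is lifted off the ledge (its centre rises more than 30 mm) (height (world z) of tin_mid above 0.166 m).
It fails at once if the honey jar is shifted by more than 20 mm (distance of honey_jar_mid from where it was at the start of the episode above 0.02 m).
It also fails if it takes over 29 s, if anything falls off the work surface, if the arm or the gripper's body presses on something with over 40 N, if the wrist force passes 120 N, or if a joint passes its speed limit or range.

### The arm

A 6-joint arm with a two-finger parallel gripper is mounted at the origin on a cart in front of the work surface, level with it; the furniture and walls round the work are solid. World frame = base frame: x ahead of the robot, y to its left, z up, the work surface at z = 0. Lengths are in m, angles in degrees, forces in N, time in s.
With the tool pointing down it reaches from about 0.25 to 0.725 m from the base axis. Payload 9.7 kg.
Tool frame: the origin (TCP) lies midway between the tips of the shut fingers; the grasp point (between the pads) lies 19 mm behind it (bot.pinch_z is the distance from the TCP to the grasp point, in m); z points along the fingers, y is the line along which they close (so a half turn about z gives the same grasp; the last joint's range is limited). The gripper opens to 85 mm and grips with 20 to 120 N. Pads are 22 mm wide; open, the fingers measure 114 mm over their backs; the gripper's body (76 mm by 85 mm) begins 54 mm behind the grasp point. The pads swing forward as they close: fully open they stand 13 mm farther back than shut.
Start: joints at [70.187, 4.979, 10.078, 95.1, 0, 90], TCP at [0.186, 0.517, 0.231] pointing down, gripper open.
Joint ranges: [-179.16, 179.16], [-48.56, 103.87], [-65.8, 70.77], [-126.05, 130.52], [-82.76, 87.17], [-180, 180]. Speed limits (degrees/s): [127.2, 127.2, 147.25, 180, 180, 180].

### API

Orientations are given as [roll, pitch, yaw] about the fixed x, y, z axes, in that order (R = Rz(yaw) Ry(pitch) Rx(roll)).
In Python, from workcell import sensors, camera, camera_params, ticket, bot gives the robot as it stands.
- The arm moves only by the shell command python3 -m jog 'ROWS' [FORCE]. ROWS is JSON, a list that holds one entry, the list of rows, each a list of 5 numbers: the shift along the world's x, y, z in units of 50 mm (1.0 is 50 mm), then the turn about the world's z in units of 5 degrees (1.0 is 5 degrees), then the opening, from 0 (shut) to 1 (fully open). In form: [[[tx, ty, tz, yaw, grip], ...]]. A call has 1 to 8 rows; each row shifts and turns the commanded pose from where the row before left it; what a row does not reach is not made up. A row lasts 1/10 s, in which the tool goes at most 50 mm and 8.59 degrees, less where a joint would pass 70% of its speed; a pose out of reach is approached as far as the arm can. A call is refused whole if a number of a shift passes 1 or a number of a turn 1, either way. A call with a gripper value outside its range is refused whole. The fingers move at their own pace and stop on an object; FORCE is the grip in N (left out, the last holds). Time passes only in rows, so rows that do not move let the fingers close. It gives the time, the measured TCP pose, the force, the opening and the grip force at its end, in the units of the state.
- sensors.get_obs(): the state, without advancing time (a new reading comes with each control period).
- camera(name): name is "scene" or "top" or "wrist"; returns the picture (384x512x3 uint8, blue, green, red); there is no depth.
- camera_params(name): a dict with "fx", "fy", "cx", "cy" (pixels), "T" (4x4, takes a point from camera to world coordinates); the wrist camera has in their place "tool_from_camera" (4x4, takes a point from camera to tool coordinates, whose origin is the TCP and whose axes are the flange's). Camera axes: x right, y down, z forward; pixel columns grow to the right and rows downward; lengths in m; the calibration is good to about 2 mm. A picture is of the moment at which its call begins: read the wrist's pose just before it. camera_params takes no time and is no camera call.
- ticket.job_done(): hands the job in; it is judged then, once.
The state is a dict: "time": time; "q": joint angles; "qd": joint speeds; "joint_efforts": joint torques, N m; "ee_pos": TCP position; "tcp_rot": TCP orientation; "wrist_force": force on the tool from outside, world axes, zero at the start; "torque": the same for the moment, N m; "opening": finger opening in m; "grasp_force": force on a finger pad.
Only numpy, scipy, OpenCV 4.12 (cv2) and the standard library are available. Lean on these libraries where they do the work, as an engineer would, in place of code of your own. Each camera call takes 0.05 s, during which the arm holds its last target. There are 200 camera calls.

## Working session

There is one attempt and no reset: what is moved stays moved. The work goes in short steps, Python scripts to look and compute and a shell command to move; the robot and the scene stay as the last step left them, time stands still between calls to the robot, and variables do not carry over. Pictures are saved under pics/ and viewed, at most 10 in all, crops included, and the job is handed in when it is done.

```bash
mkdir -p pics; python3 - <<'E'
from workcell import *
import cv2,numpy as np
np.set_printoptions(precision=4,suppress=True)
a=camera("top");b=camera("scene")
cv2.imwrite("pics/top.png",a);cv2.imwrite("pics/scene.png",b)
for n in("top","scene"):print(camera_params(n))
o=sensors.get_obs();print(o["time"],o["ee_pos"],o["tcp_rot"],o["opening"])
E
```

```text
{'fx': 411.35916528440276, 'fy': 411.35916528440276, 'cx': 256.6933037904675, 'cy': 193.79050832693412, 'T': array([[-0.0078, -0.995 ,  0.1   ,  0.2718],
       [-1.    ,  0.0077, -0.0016, -0.3364],
       [ 0.0008, -0.1   , -0.995 ,  1.3368],
       [ 0.    ,  0.    ,  0.    ,  1.    ]])}
{'fx': 474.3307410676936, 'fy': 474.3307410676936, 'cx': 251.16875752268305, 'cy': 198.0857266447449, 'T': array([[ 0.6835, -0.5294,  0.5025, -0.3012],
       [-0.7299, -0.4927,  0.4738, -1.0068],
       [-0.0032, -0.6906, -0.7232,  1.0912],
       [ 0.    ,  0.    ,  0.    ,  1.    ]])}
0.1 [0.1863 0.5172 0.2306] [-179.9265    0.0006  160.1869] 0.0857452752619849
```

View pics/top.png

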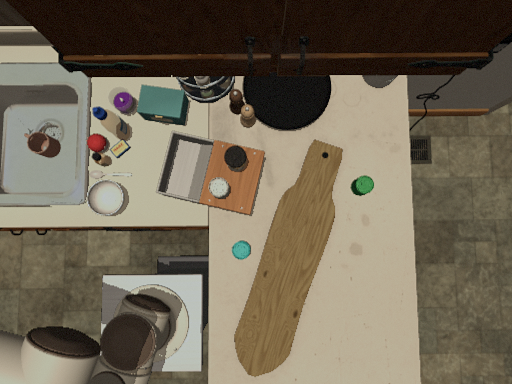

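View pics/scene.png

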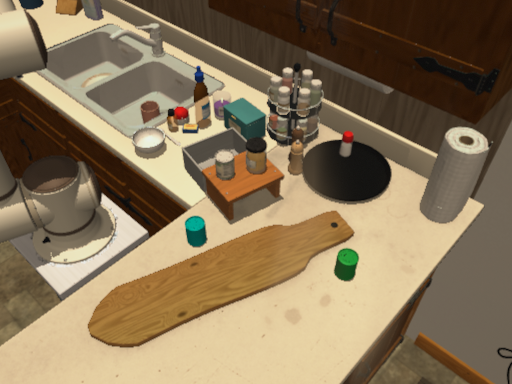

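The tin candidates in the top view are the silver-topped can on the ledge at (220,187), the turquoise one at (242,250), the green one at (363,185) and the brown one in the sink at (43,144). Only the first is on the ledge with a bare metal top and a label. The jar is at (235,157). Next I'll confirm this in a crop and measure.

```bash
cat > h.py <<'E'
from workcell import *
import cv2,numpy as np
np.set_printoptions(precision=4,suppress=True)
def ray(n,u,v,z):
    p=camera_params(n);T=p["T"];d=T[:3,:3]@[(u-p["cx"])/p["fx"],(v-p["cy"])/p["fy"],1];o=T[:3,3]
    return (o+d*(z-o[2])/d[2])[:2]
E
python3 - <<'E'
from h import *
a=cv2.imread("pics/top.png");x0,y0=150,125
c=a[y0:y0+95,x0:x0+125]
h=cv2.cvtColor(c,cv2.COLOR_BGR2HSV)
m=cv2.inRange(h,(5,110,90),(18,255,255))
n,l,s,_=cv2.connectedComponentsWithStats(m);k=1+s[1:,4].argmax();m=(l==k).astype(np.uint8)
r=cv2.minAreaRect(cv2.findNonZero(m));B=cv2.boxPoints(r)+[x0,y0]
W=np.array([ray("top",*p,.1) for p in B]);print(B,W,[np.linalg.norm(W[i]-W[i-1]) for i in range(4)])
inb=cv2.fillConvexPoly(np.zeros_like(m),(B-[x0,y0]).astype(np.int32),1)
for nm,lo,hi,z in(("tin",(0,0,110),(180,70,255),.172),("jar",(0,0,0),(180,255,70),.194)):
    q=cv2.inRange(h,lo,hi)*cv2.erode(inb,np.ones((3,3)))
    n,l,s,ct=cv2.connectedComponentsWithStats(q);k=1+s[1:,4].argmax()
    print(nm,s[k],ct[k]+[x0,y0],ray("top",*(ct[k]+[x0,y0]),z))
cv2.imwrite("pics/c1.png",cv2.resize(np.hstack([c,cv2.imread("pics/scene.png")[125:220,175:300]]),None,fx=3.2,fy=3.2,interpolation=cv2.INTER_CUBIC))
E
```

```text
[[198.5815 202.7575]
 [213.7103 139.2167]
 [264.7682 151.3734]
 [249.6395 214.9142]] [[ 0.3704 -0.163 ]
 [ 0.5652 -0.2081]
 [ 0.5261 -0.3641]
 [ 0.3325 -0.3167]] [np.float64(0.15829028275342294), np.float64(0.19994587980246312), np.float64(0.1607885614126781), np.float64(0.19934729553309466)]
tin [ 59  52  20  20 301] [218.1927 186.6811] [ 0.4102 -0.2287]
jar [ 75  21  22  24 384] [235.1016 156.8333] [ 0.4918 -0.2783]
```

View pics/c1.png

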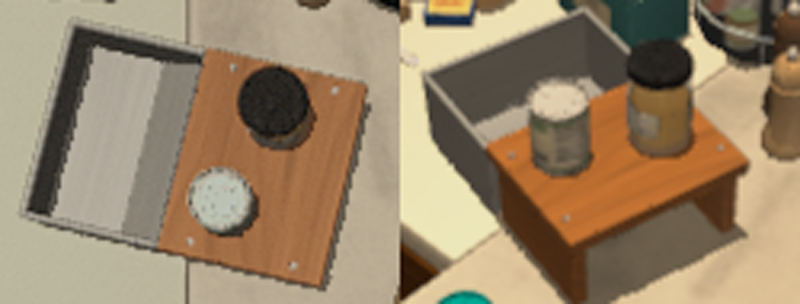

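The crop confirms it: the white-silver metal-topped tin with a label is at about (219,187) in the full image, and the dark-lidded jar at (236,158). In the station frame the tin is at (-47,-57) mm and the jar at (42,-88) mm, with station yaw about -13°. The tool goes behind the tin with its fingers along the edge (yaw 77°).

```bash
python3 -m jog '[[[0.2,-0.8,0.1,-0.83,0.35],[0.2,-0.8,0.1,-0.83,0.35],[0.2,-0.8,0.1,-0.83,0.35],[0.2,-0.8,0.1,-0.83,0.35],[0.2,-0.8,0,-0.83,0.35],[0.2,-0.8,0,-0.83,0.35],[0.2,-0.8,0,-0.83,0.35],[0.2,-0.8,0,-0.83,0.35]]]'
python3 -m jog '[[[0.2,-0.8,0,-0.83,0.35],[0.2,-0.8,0,-0.83,0.35],[0.2,-0.8,0,-0.83,0.35],[0.2,-0.8,0,-0.83,0.35],[0.2,-0.8,0,-0.83,0.35],[0.2,-0.8,0,-0.83,0.35],[0.2,-0.8,0,-0.83,0.35],[0.2,-0.8,0,-0.83,0.35]]]'
```

```text
time: 0.9
ee_pos: [0.2662, 0.1959, 0.2511]
tcp_rot: [180.0, 0.0, 126.9]
wrist_force: [0.2, -0.1, 0.6]
opening: 0.0301
grasp_force: 0.0
time: 1.7
ee_pos: [0.3462, -0.1245, 0.2512]
tcp_rot: [180.0, 0.0, 93.6]
wrist_force: [1.7, 0.4, 0.3]
opening: 0.0301
grasp_force: 0.0
```

```bash
python3 -m jog '[[[0.18,-0.7,0,-0.83,0.35],[0.18,-0.7,0,-0.83,0.35],[0.18,-0.7,0,-0.83,0.35],[0.18,-0.7,0,-0.83,0.35],[0.18,-0.64,0,0,0.35],[0,0,-0.4,0,0.35],[0,0,-0.4,0,0.35],[0,0,0,0,0.35]]]'
python3 - <<'E'
from h import *
o=sensors.get_obs();print(o["ee_pos"])
cv2.imwrite("pics/t2.png",cv2.resize(np.hstack([camera("top")[115:225,150:280],camera("scene")[110:220,170:300]]),None,fx=3,fy=3,interpolation=cv2.INTER_CUBIC))
E
```

```text
time: 2.5
ee_pos: [0.3905, -0.2942, 0.2084]
tcp_rot: [-179.7, -0.1, 77.2]
wrist_force: [0.2, 0.0, 0.6]
opening: 0.0299
grasp_force: 0.0
[ 0.3905 -0.2942  0.2084]
```

View pics/t2.png

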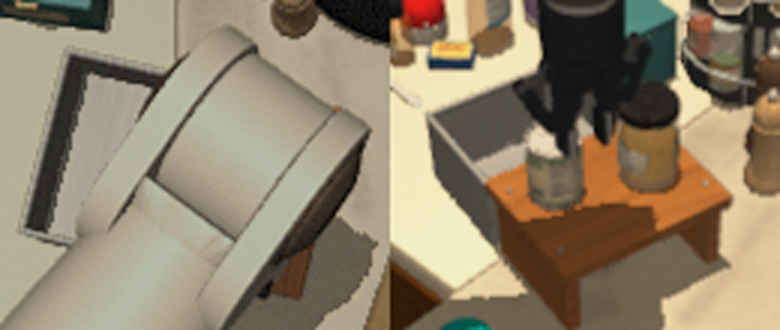

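The tips hang about 25 mm behind the tin, at crop pixel (584,150). The knuckles look wide next to the jar, so I'll narrow the fingers and look closer.

```bash
python3 -m jog '[[[0,0,-0.1,0,0.12],[0,0,0,0,0.12],[0,0,0,0,0.12]]]'
python3 - <<'E'
from h import *
i=camera("scene")[110:200,190:300]
cv2.imwrite("pics/t3.png",cv2.resize(i,None,fx=6,fy=6,interpolation=cv2.INTER_CUBIC))
E
```

```text
time: 2.9
ee_pos: [0.3916, -0.2945, 0.2069]
tcp_rot: [180.0, 0.0, 77.2]
wrist_force: [-0.2, -0.3, -0.3]
opening: 0.0096
grasp_force: 0.0
```

View pics/t3.png

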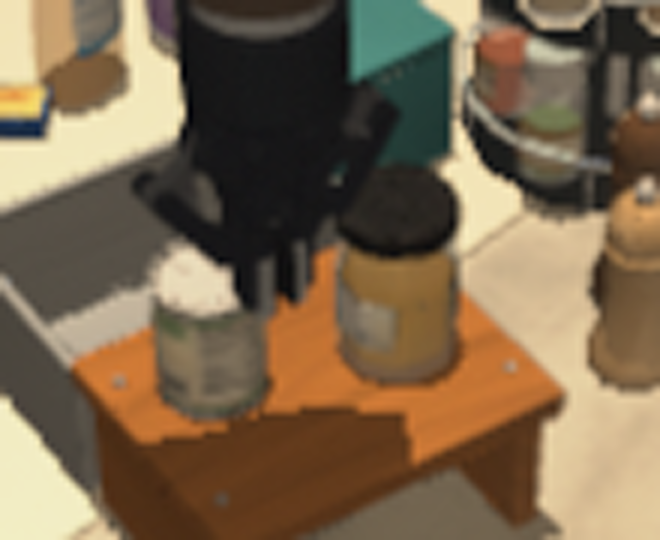

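The knuckles sit about 100 mm above the tips, and the closed-finger links clear the jar by about 15 mm. I'll descend shifted 4 mm away from the jar, then push along station y.

```bash
python3 -m jog '[[[-0.08,0.02,-0.4,0,0.12],[0,0,-0.4,0,0.12],[0,0,-0.4,0,0.12],[0,0,-0.4,0,0.12],[0,0,-0.2,0,0.12],[0,0,0,0,0.12]]]'
python3 -m jog '[[[0.045,0.195,0,0,0.12],[0.045,0.195,0,0,0.12],[0.045,0.195,0,0,0.12],[0.045,0.195,0,0,0.12],[0.045,0.195,0,0,0.12],[0,0,0,0,0.12]]]'
python3 - <<'E'
from h import *
i=camera("scene")[110:200,190:300]
cv2.imwrite("pics/t4.png",cv2.resize(i,None,fx=6,fy=6,interpolation=cv2.INTER_CUBIC))
E
```

```text
time: 3.55
ee_pos: [0.3869, -0.2932, 0.1154]
tcp_rot: [-179.9, -0.0, 77.2]
wrist_force: [0.1, -0.1, 1.1]
opening: 0.0099
grasp_force: 0.0
time: 4.15
ee_pos: [0.3991, -0.2436, 0.1165]
tcp_rot: [180.0, -0.0, 77.3]
wrist_force: [-0.1, -0.8, -0.3]
opening: 0.0104
grasp_force: 0.0
```

View pics/t4.png

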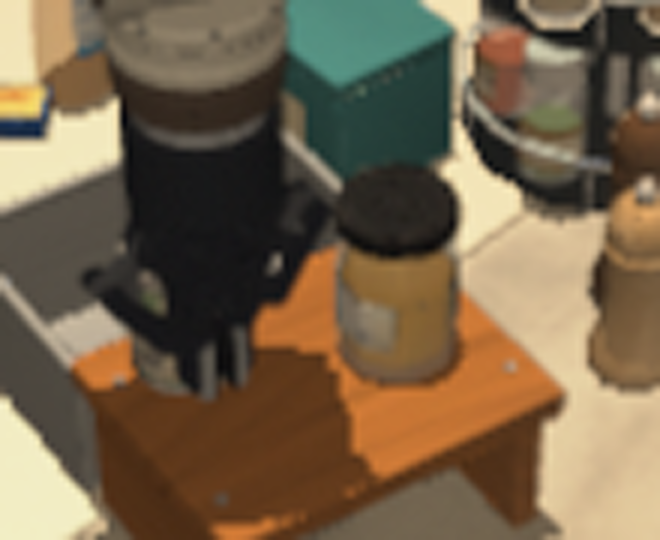

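The tin slid upright ahead of the fingers, with its base at about (160,375) in the crop, and the jar has not moved. I'll keep pushing.

```bash
python3 -m jog '[[[0.045,0.195,0,0,0.12],[0.045,0.195,0,0,0.12],[0.045,0.195,0,0,0.12],[0.045,0.195,0,0,0.12],[0.045,0.195,0,0,0.12],[0.045,0.195,0,0,0.12],[0,0,0,0,0.12]]]'
python3 - <<'E'
from h import *
i=camera("scene")[110:200,190:300]
cv2.imwrite("pics/t5.png",cv2.resize(i,None,fx=6,fy=6,interpolation=cv2.INTER_CUBIC))
E
```

```text
time: 4.9
ee_pos: [0.4124, -0.1851, 0.1162]
tcp_rot: [-180.0, -0.0, 77.3]
wrist_force: [-0.5, 0.1, 0.0]
opening: 0.0099
grasp_force: 0.0
```

View pics/t5.png

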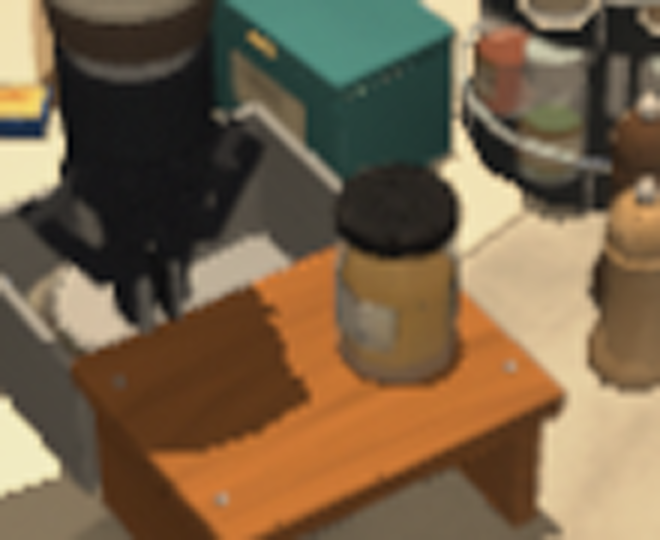

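The tin has dropped into the chute, at about (90,300) in the crop. I'll retreat up and clear of the view to check.

```bash
python3 -m jog '[[[-0.03,-0.1,0.4,0,0.12],[0,0,0.6,0,0.12],[0,0,0.6,0,0.12],[0,0,0.6,0,0.12],[-0.3,0.5,0,0,0.12],[-0.3,0.7,0,0,0.12],[-0.3,0.7,0,0,0.12],[-0.2,0.7,0,0,0.12]]]'
python3 -m jog '[[[0,0.7,0,0,0.12],[0,0.7,0,0,0.12],[0,0.7,0,0,0.12],[0,0.7,0,0,0.12],[0,0,0,0,0.12],[0,0,0,0,0.12]]]'
python3 - <<'E'
from h import *
cv2.imwrite("pics/t6.png",cv2.resize(np.hstack([camera("top")[115:225,150:280],camera("scene")[110:220,170:300]]),None,fx=3,fy=3,interpolation=cv2.INTER_CUBIC))
E
```

```text
time: 5.75
ee_pos: [0.3547, -0.0606, 0.2264]
tcp_rot: [180.0, -0.0, 77.1]
wrist_force: [0.8, 0.1, 0.5]
opening: 0.0102
grasp_force: 0.0
time: 6.35
ee_pos: [0.3556, 0.0791, 0.2262]
tcp_rot: [-180.0, 0.0, 77.3]
wrist_force: [-0.0, -0.5, 0.4]
opening: 0.0106
grasp_force: 0.0
```

View pics/t6.png

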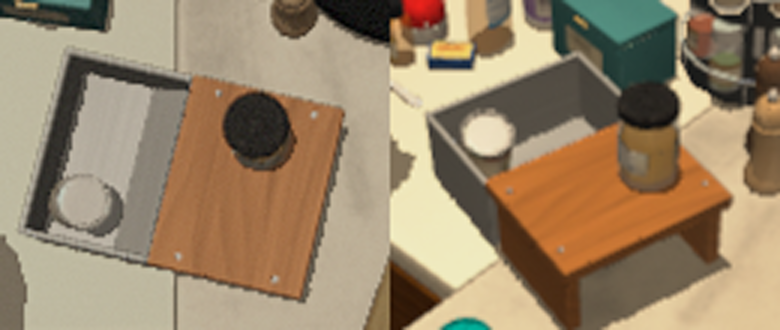

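The tin stands inside the chute at (82,203) in the left crop, and the jar is unmoved. I'll check that the tin is at rest, then hand in.

```bash
python3 -m jog '[[[0,0,0,0,0.12],[0,0,0,0,0.12],[0,0,0,0,0.12],[0,0,0,0,0.12],[0,0,0,0,0.12],[0,0,0,0,0.12],[0,0,0,0,0.12],[0,0,0,0,0.12]]]' | head -1
python3 - <<'E'
from h import *
i=cv2.imread("pics/t6.png");a=camera("top")[115:225,150:280]
d=cv2.absdiff(cv2.resize(a,None,fx=3,fy=3,interpolation=cv2.INTER_CUBIC),i[:,:390])[150:250,20:150]
print(d.mean(),d.max())
if d.mean()<3: print(ticket.job_done())
E
```

```text
time: 7.25
1.128153846153846 11
the job is handed in; nothing more can be done
None
```

The tin was pushed off the ledge and came to rest in the chute, the honey jar is still standing where it was, and the job was handed in at about 7.3 s.

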